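# Fit the strap die in the clay extruder and hold it against its seat

## Task

Take the red-topped strap die (the plate with the wide flat slit) out of the rack, slide it all the way down into the die gate of the clay extruder, and press it flat against the seat at the barrel's mouth so that I can tighten the two star knobs. Keep up a steady push of about 12 N (anything from 6 to 18 N will do, and never ram it), and finish while still holding and pushing it: do not let go. Leave the other two dies in the rack and do not disturb the pots and jars.

Things in the scene. Friction and masses are not known exactly. Their poses are not given: they have to be found in the camera images.
- strap_die: Upright aluminium plate 110 wide, 8 thick, 120 mm tall, 0.2 to 0.33 kg, slit 60 x 12 mm centred 50 mm up; top 22 mm painted red. Origin: middle of the bottom edge; x along the width, y through the thickness, z up. Either face may go to the seat. Grasp from above across the 8 mm, at the middle of the top edge. At first stands in one of the rack's three slots, may lean 3 degrees.
- bar_die: Upright aluminium plate 110 wide, 8 thick, 120 mm tall, 0.2 to 0.33 kg, 30 mm square hole; top 22 mm painted blue. Origin: middle of the bottom edge; x along the width, y through the thickness, z up. Stands in another slot of the rack; must stay there.
- rod_die: Upright aluminium plate 110 wide, 8 thick, 120 mm tall, 0.2 to 0.33 kg, 34 mm round hole; top 22 mm painted yellow. Origin: middle of the bottom edge; x along the width, y through the thickness, z up. Stands in another slot of the rack; must stay there.
- rack: Fixed plywood die rack on the bench, 150 mm (its x) by 200 mm (its y), 54 mm high. Three slots 10 mm wide and 114 mm long, running along its x, at y = -65, 0 and +65 mm; slot floor 12 mm above the bench. Origin: centre of the underside.
- extruder: Fixed bench clay extruder: green stand, level aluminium barrel 80 mm across, axis 78 mm up, screw and T handle at the rear, 0.49 m long, nothing above 160 mm. Origin: on the bench below the middle of the seat face. x across the mouth, y into the barrel (the way to press), z up. A star knob stands out 33 mm from each front lip of the die gate, 75 mm up.
- seat: Fixed steel flange at the mouth: seat face is the plane y = 0, 134 mm wide, z = 18 to 145 mm, bore 66 mm. A finger notch 72 mm wide is cut in the middle of its top edge down to z = 120 mm: a finger behind the die there is clear of it. Origin, axes as the extruder's. Rigid: with the die gripped, the push grows about 3 N per mm of travel (more on a stiff arm).
- slot_floor (a point): Middle of the die gate's slot floor, 30 mm above the bench, 5.5 mm before the seat face; axes as the extruder's. Slot open at the top, 11 mm thick (y) by 114 mm wide (x); front lips cover its outer 11 mm each side, free between. Seat, lips, side walls rise to 145 mm, flared lead-ins to 157 mm. A die pressed home has its origin 1.5 mm from here along +y.
- brush_can: Loose black can of brushes, 74 mm across, 230 mm high with the brushes; leave alone. Origin: centre of the underside.
- pot: Loose white pot with a lilac inside, 116 mm across, 74 mm high, on a green banding wheel (190 mm across, 52 mm high); leave alone. Origin: centre of the underside.
- water_cup: Loose clear cup 72 mm across, 85 mm high; leave alone. Origin: centre of the underside.
- glaze_jar: Loose blue jar with a white cap, 68 mm across, 90 mm high; leave alone. Origin: centre of the underside.
Things that resemble listed ones, but are neither listed nor needed, are in the scene too. Leave any blue or orange look-alike of the rack alone. What is shaped like the rod_die but pink is not meant.

How it is judged:
By the outcome, as a careful person would: the job done as asked, in the order asked, and still so for the second after the job is handed in, while the arm keeps its last pose, push and grip.
It also fails if it takes over 50 s, if anything falls off the work surface, if the arm or the gripper's body presses on something with over 40 N, if the wrist force passes 120 N, or if a joint passes its speed limit or range.

## Robot

A 6-joint arm with a two-finger parallel gripper is mounted at the origin on the work surface. World frame = base frame: x ahead of the robot, y to its left, z up, the work surface at z = 0. Lengths are in mm, angles in rad, forces in N, time in s.
With the tool pointing down it reaches from about 400 to 925 mm from the base axis. Payload 12.5 kg.
Tool frame: the origin (TCP) lies midway between the tips of the shut fingers; the grasp point (between the pads) lies 19 mm behind it; z points along the fingers, y is the line along which they close (so a half turn about z gives the same grasp; the last joint's range is limited). The gripper opens to 95 mm and grips with 3 to 60 N. Pads are 20 mm wide; open, the fingers measure 119 mm over their backs; the gripper's body (75 mm by 180 mm) begins 59 mm behind the grasp point.
Start: joints at [-1.291, 0.491, 1.559, -0, 1.092, -0.106], TCP at [235.212, -579.073, 182.261] pointing down, gripper open.
Joint ranges: [-3.1, 3.1], [-0.84, 2.19], [0.05, 2.79], [-1.13, 4.28], [0.06, 2.93], [-2.69, 2.69]. Speed limits (rad/s): [2.22, 2.22, 2.79, 3.14, 3.14, 3.14].

## Interface

Orientations are given as [roll, pitch, yaw] about the fixed x, y, z axes, in that order (R = Rz(yaw) Ry(pitch) Rx(roll)).
In Python, from cell import state, read_camera, camera_info, env gives the robot as it stands.
- The arm moves only by the tool move_arm, never from a script. Its argument "commands" is a list of rows, each a list of 3 entries, a list of its own where there are three numbers: the shift along the world's x, y, z in cm, then the turn, a rotation vector about the world's x, y, z in degrees, then the opening, from 0 (shut) to 1 (fully open). A call has 1 to 10 rows; each row shifts and turns the commanded pose from where the row before left it; what a row does not reach is not made up. A row lasts 1/10 s, in which the tool goes at most 50 mm and 8.59 degrees, less where a joint would pass 70% of its speed; a pose out of reach is approached as far as the arm can. A call with a gripper value outside its range is refused whole. The fingers move at their own pace and stop on an object; the grip force is fixed at half the most. Time passes only in rows, so rows that do not move let the fingers close. It gives the time, the measured TCP pose, the force, the opening and the grip force at its end, in the units of the state.
- state(): the state, without advancing time (a new reading comes with each control period).
- read_camera(name): name is "scene" or "top"; returns the picture (384x512x3 uint8, blue, green, red); there is no depth.
- camera_info(name): a dict with "K" (3x3 intrinsics, pixels), "cam_to_world" (4x4, takes a point from camera to world coordinates). Camera axes: x right, y down, z forward; pixel columns grow to the right and rows downward; lengths in mm; the calibration is good to about 2 mm. A picture is of the moment at which its call begins. camera_info takes no time and is no camera call.
- env.job_done(): hands the job in; it is judged then, once.
The state is a dict: "t": time; "joints": joint angles; "qvel": joint speeds; "tau": joint torques, N m; "eef_pos": TCP position; "tcp_rot": TCP orientation; "ft_force": force on the tool from outside, world axes, zero at the start; "moment": the same for the moment, N m; "opening": opening from 0.0 (shut) to 1.0 (fully open); "grip_force": force on a finger pad.
Only numpy, scipy, OpenCV 4.12 (cv2) and the standard library are available. Lean on these libraries where they do the work, as an engineer would, in place of code of your own. Each camera call takes 0.05 s, during which the arm holds its last target. There are 200 camera calls.

## Working session

There is one attempt and no reset: what is moved stays moved. The work goes in short steps, Python scripts to look and compute and a tool call to move; the robot and the scene stay as the last step left them, time stands still between calls to the robot, and variables do not carry over. Pictures are saved under pics/ and viewed, at most 10 in all, crops included, and the job is handed in when it is done.

Besides the shell and the picture viewer there is one more tool, called after "Emit:" as a command line: name --argument value ..., lists and objects as JSON in quotes. move_arm: Moves the arm, as the interface text tells. Its arguments: {"type":"object","properties":{"commands":{"type":"array"}},"required":["commands"]}

```bash
mkdir -p pics; cat > h.py <<'E'
import numpy as np,cv2
from cell import state,read_camera,camera_info,env
def ray(n,uv):
    c=camera_info(n);K=np.array(c["K"]);T=np.array(c["cam_to_world"])
    d=T[:3,:3]@np.linalg.solve(K,[uv[0],uv[1],1.]);return T[:3,3],d
def onz(n,uv,z):
    o,d=ray(n,uv);return o+d*(z-o[2])/d[2]
def proj(n,p):
    c=camera_info(n);K=np.array(c["K"]);T=np.array(c["cam_to_world"])
    q=K@(T[:3,:3].T@(np.array(p,float)-T[:3,3]));return q[:2]/q[2]
E
python3 - <<'E'
from h import *
for n in("scene","top"):
    i=read_camera(n);cv2.imwrite(f"pics/{n}0.png",i)
    print(n,np.round(camera_info(n)["cam_to_world"],2).tolist(),camera_info(n)["K"])
a=[cv2.imread(f"pics/{n}0.png") for n in("scene","top")]
cv2.imwrite("pics/s0.png",cv2.resize(a[0],(800,600)));cv2.imwrite("pics/t0.png",cv2.resize(a[1],(800,600)))
print(state())
E
```

```text
scene [[-0.65, 0.65, -0.4, 976.05], [0.76, 0.55, -0.34, 246.03], [-0.0, -0.52, -0.85, 1080.42], [0.0, 0.0, 0.0, 1.0]] [[433.78513794   0.         252.18956335]
 [  0.         433.78513794 196.45707635]
 [  0.           0.           1.        ]]
top [[0.01, -0.98, 0.19, 151.22], [-1.0, -0.01, -0.0, -181.95], [0.01, -0.19, -0.98, 1736.22], [0.0, 0.0, 0.0, 1.0]] [[484.84924085   0.         252.15277461]
 [  0.         484.84924085 190.25463545]
 [  0.           0.           1.        ]]
{'t': 0.1, 'joints': array([-1.29061629e+00,  4.91506296e-01,  1.55938025e+00, -1.09716782e-06,
        1.09169245e+00, -1.05601797e-01]), 'qvel': array([-0.00051354, -0.00153954, -0.00261959, -0.00025275, -0.00133883,
       -0.00148186]), 'tau': array([ 4.74479413e-03, -6.13619256e+01, -2.58605450e+01,  6.94857887e-02,
        4.70364711e-02, -2.28638476e-05]), 'eef_pos': array([ 235.13016736, -578.82505588,  181.71868202]), 'tcp_rot': array([-3.14061170e+00, -1.02998778e-04,  3.85782285e-01]), 'ft_force': array([ 0.02457997,  0.1668276 , -0.56361124]), 'moment': array([ 0.0630144 , -0.02868907,  0.02968845]), 'grip_force': 0.0, 'opening': 1.0011196990966285}
```

View pics/s0.png

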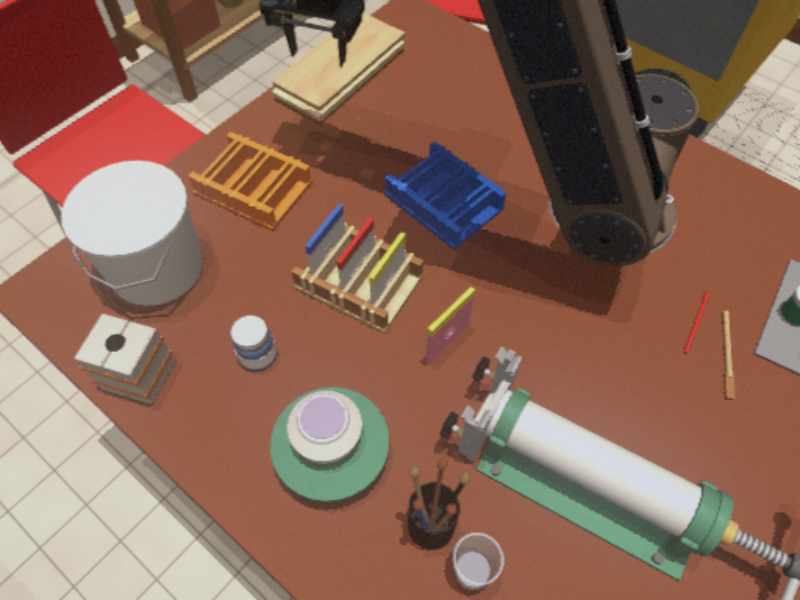

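View pics/t0.png

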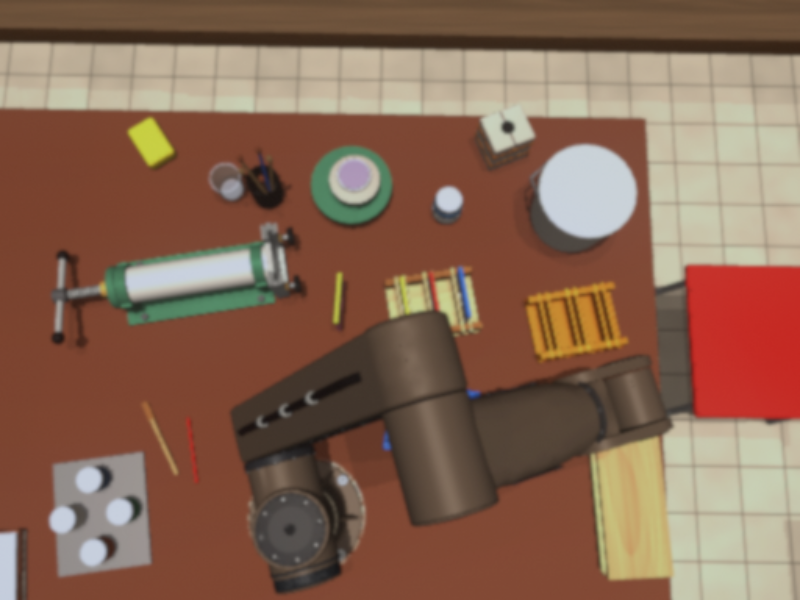

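The scene view shows the rack at (360,265) with blue, red and yellow dies; the red one is in the middle slot at (357,243). The extruder mouth is at (490,405), facing the rack, and the pink decoy is at (450,325). The top view is partly covered by the arm, but the red strip shows at (433,290) and the gate at (275,262). I'll crop both views closer.

```bash
python3 - <<'E'
from h import *
s=cv2.imread("pics/scene0.png");t=cv2.imread("pics/top0.png")
a=cv2.resize(s[125:215,180:280],None,fx=4,fy=4,interpolation=cv2.INTER_CUBIC)
b=cv2.resize(s[215:305,270:370],None,fx=4,fy=4,interpolation=cv2.INTER_CUBIC)
c=cv2.resize(t[160:220,240:315],(400,240),interpolation=cv2.INTER_CUBIC)
d=cv2.resize(t[140:200,130:205],(400,240),interpolation=cv2.INTER_CUBIC)
cv2.imwrite("pics/crop.png",np.vstack([np.hstack([a,b]),np.hstack([c,d])]))
for n,i in(("scene",s),("top",t)):
    hsv=cv2.cvtColor(i,cv2.COLOR_BGR2HSV).astype(int)
    H,S,V=hsv[...,0],hsv[...,1],hsv[...,2]
    m=(((H<4)|(H>174))&(S>190)&(V>110)).astype(np.uint8)
    k,l,st,ce=cv2.connectedComponentsWithStats(m)
    for j in range(1,k):
        if st[j,4]>12:
            print(n,st[j],ce[j],cv2.minAreaRect(np.argwhere(l==j)[:,::-1].astype(np.float32)), [np.round(onz(n,ce[j],z)) for z in(130,)])
E
```

```text
top [ 439  171   73   97 6646] [476.45139934 217.88052964] ((475.0, 218.99996948242188), (95.99998474121094, 71.99998474121094), 90.0) [array([ 384., -940.,  130.])]
```

View pics/crop.png

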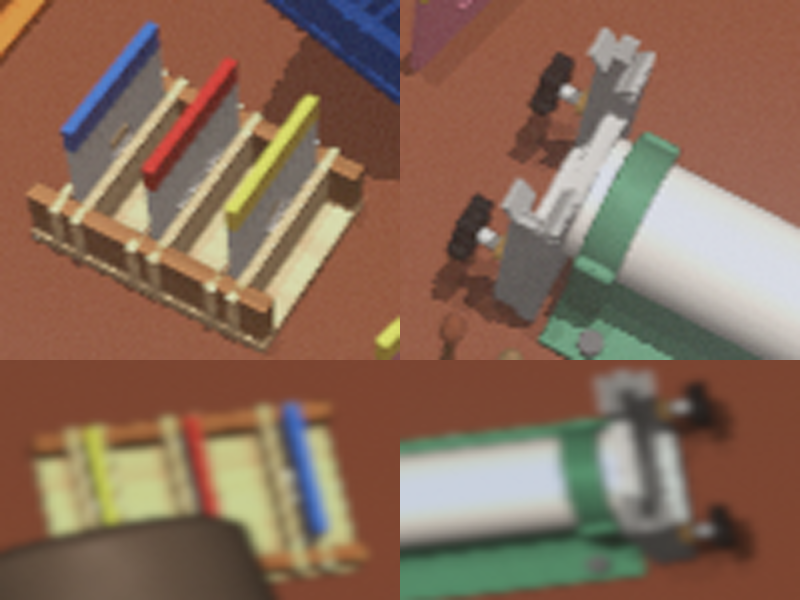

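The crops show the red strip running from (143,180) to (235,65) in the left crop. The gate's slot is the dark band at x≈640 in the lower right crop. Next I'll zoom in on the gate and measure the red die.

```bash
python3 - <<'E'
from h import *
s=cv2.imread("pics/scene0.png");t=cv2.imread("pics/top0.png")
b=cv2.resize(s[218:298,275:345],None,fx=7,fy=7,interpolation=cv2.INTER_CUBIC)
d=cv2.resize(t[140:195,165:195],None,fx=10,fy=10,interpolation=cv2.INTER_CUBIC)
cv2.imwrite("pics/crop2.png",np.hstack([b,np.vstack([d,np.zeros((10,300,3),np.uint8)])]))
for n,i,(x0,y0,x1,y1) in(("scene",s,(180,125,280,215)),("top",t,(240,160,315,220))):
    f=8;c=cv2.resize(i[y0:y1,x0:x1],None,fx=f,fy=f,interpolation=cv2.INTER_CUBIC)
    hsv=cv2.cvtColor(c,cv2.COLOR_BGR2HSV).astype(int);B,G,R=[c[...,k].astype(int) for k in range(3)]
    m=((R>G+85)&(R>B+85)&(G<B+20)&(R>130)).astype(np.uint8)
    k,l,st,ce=cv2.connectedComponentsWithStats(m)
    j=1+np.argmax(st[1:,4]);cn=max(cv2.findContours((l==j).astype(np.uint8),0,1)[0],key=cv2.contourArea)
    q=lambda p:(np.array(p)+.5)/f-.5+[x0,y0]
    box=q(cv2.boxPoints(cv2.minAreaRect(cn)));ap=q(cv2.approxPolyDP(cv2.convexHull(cn),8,True)[:,0])
    print(n,st[j,4]/f/f,"cen",q(ce[j]));print(np.round(box,1).tolist());print(np.round(ap,1).tolist());
    for p in ap: print(np.round(onz(n,p,132)),np.round(onz(n,p,110)))
E
```

```text
scene 117.890625 cen [226.99729125 153.27870278]
[[214.6, 166.7], [236.2, 137.8], [239.2, 140.0], [217.5, 168.9]]
[[238.7, 139.7], [218.6, 167.3], [215.6, 167.4], [215.7, 165.3], [234.9, 139.7]]
[ 416. -282.  132.] [ 403. -295.  110.]
[ 521. -261.  132.] [ 511. -273.  110.]
[ 527. -267.  132.] [ 516. -279.  110.]
[ 522. -272.  132.] [ 511. -284.  110.]
[ 422. -290.  132.] [ 410. -303.  110.]
top 33.4375 cen [276.82739486 184.91816589]
[[274.0, 174.4], [276.4, 173.9], [280.7, 197.0], [278.3, 197.5]]
[[274.9, 174.2], [277.2, 178.2], [279.2, 197.3]]
[ 523. -265.  132.] [ 529. -266.  110.]
[ 510. -272.  132.] [ 515. -274.  110.]
[ 444. -279.  132.] [ 448. -281.  110.]
```

View pics/crop2.png

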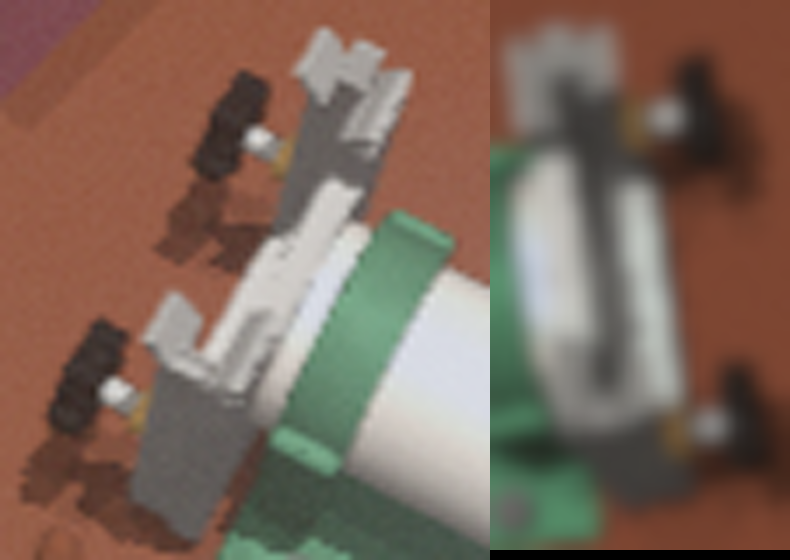

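The zoomed gate shows the notched seat edge as the white bar from (215,345) to (350,190) in the scene crop. In the top view the dark seat face sits beside the slot. I'll fit the barrel axis from both views for yaw and x, then cast the seat edges to get y.

```bash
python3 - <<'E'
from h import *
s=cv2.imread("pics/scene0.png");t=cv2.imread("pics/top0.png")
def cam(n): return np.array(camera_info(n)["cam_to_world"])[:3,3]
# barrel: white, low sat
res=[]
for n,i,(x0,y0,x1,y1) in(("scene",s,(320,255,460,360)),("top",t,(75,160,165,200))):
    c=cv2.resize(i[y0:y1,x0:x1],None,fx=4,fy=4,interpolation=cv2.INTER_CUBIC)
    h=cv2.cvtColor(c,cv2.COLOR_BGR2HSV)
    m=((h[...,1]<75)&(h[...,2]>95)).astype(np.uint8)
    k,l,st,ce=cv2.connectedComponentsWithStats(m);j=1+np.argmax(st[1:,4])
    pts=np.argwhere(l==j)[:,::-1].astype(np.float32)
    (cx,cy),sz,a=cv2.minAreaRect(pts);B=cv2.boxPoints(((cx,cy),sz,a))
    B=(B+.5)/4-.5+[x0,y0]
    print(n,"rect",np.round(B,1).tolist(),np.array(sz)/4)
    # long edges: planes through camera tangent to the cylinder
    e=[(B[k],B[(k+1)%4]) for k in range(4)];e.sort(key=lambda q:-np.linalg.norm(q[0]-q[1]))
    N=[]
    for p,q in e[:2]:
        o,d1=ray(n,p);_,d2=ray(n,q);v=np.cross(d1,d2);N.append(v/np.linalg.norm(v))
    ax=np.cross(N[0],N[1]);ax/=np.linalg.norm(ax);ax*=np.sign(ax[1])
    print(" axis dir",np.round(ax,3),"yaw of ext (x axis) deg",np.degrees(np.arctan2(-ax[0],ax[1])))
    # mid plane -> axis point on z=78 near mouth
    nb=N[0]-N[1]*np.sign(N[0]@N[1])*-1 if False else N[0]+N[1]*np.sign(N[0]@N[1])
    for Y in(0,50,100,200):
        # point (x,Y,78) with nb.(p-o)=0
        print("  y",Y,"x",round(float(o[0]-(nb[1]*(Y-o[1])+nb[2]*(78-o[2]))/nb[0]),1))
f=lambda p:(np.array(p)+.5)/7-.5+[275,218]
g=lambda p:(np.array(p)+.5)/10-.5+[165,140]
for p in((205,352),(330,182),(362,190),(235,375)): print("scene notch",p,np.round(onz("scene",f(p),120)),np.round(onz("scene",f(p),145)))
for nm,p in(("knobhub1",(262,138)),("knobhub2",(115,390))): print(nm,np.round(onz("scene",f(p),75)))
for nm,p in(("knobhub1",(175,117)),("knobhub2",(220,427))): print(nm,"top",np.round(onz("top",g(p),75)))
for p in((85,150),(105,350)): print("top dark left",np.round(onz("top",g(p),120)),np.round(onz("top",g(p),145)))
for p in((125,170),(150,370)): print("top white/dark z30",np.round(onz("top",g(p),30)))
E
```

```text
scene rect [[306.9, 278.6], [326.7, 241.3], [474.4, 319.5], [454.7, 356.8]] [167.13989258  42.14888382]
 axis dir [-0.265  0.931 -0.249] yaw of ext (x axis) deg 15.905515386977873
  y 0 x 560.5
  y 50 x 552.4
  y 100 x 544.2
  y 200 x 527.8
top rect [[76.6, 167.4], [159.7, 154.5], [163.8, 180.6], [80.7, 193.5]] [26.44309807 84.07225037]
 axis dir [-0.164  0.986 -0.036] yaw of ext (x axis) deg 9.46597840970542
  y 0 x 576.9
  y 50 x 568.1
  y 100 x 559.2
  y 200 x 541.5
scene notch (205, 352) [600.  83. 120.] [610.  87. 145.]
scene notch (330, 182) [522.  78. 120.] [534.  83. 145.]
scene notch (362, 190) [517.  89. 120.] [529.  93. 145.]
scene notch (235, 375) [600.  95. 120.] [610.  99. 145.]
knobhub1 [502.  41.  75.]
knobhub2 [614.  59.  75.]
knobhub1 top [615.  62.  75.]
knobhub2 top [503.  42.  75.]
top dark left [590.  86. 120.] [583.  82. 145.]
top dark left [520.  76. 120.] [514.  72. 145.]
top white/dark z30 [607.  86.  30.]
top white/dark z30 [533.  74.  30.]
```

The knobs agree in both views: hubs at (615,61) and (503,42), so the extruder yaw is about 9.6° and the seat middle is near (554–560, 80). The red die is near (469,-281) at about 10.5° yaw. I'll set out to hover above it.

Emit:
move_arm --commands '[[[2.3, 3.0, 0.2], [0, 0, -1.2], 0.45], [[2.3, 3.0, 0.2], [0, 0, -1.2], 0.45], [[2.3, 3.0, 0.2], [0, 0, -1.2], 0.45], [[2.4, 3.0, 0.2], [0, 0, -1.2], 0.45], [[2.4, 3.0, 0.2], [0, 0, -1.2], 0.45], [[2.4, 3.0, 0.2], [0, 0, -1.2], 0.45], [[2.4, 3.0, 0], [0, 0, -1.2], 0.45], [[2.3, 3.0, 0], [0, 0, -1.2], 0.45], [[2.3, 2.9, 0], [0, 0, -1.2], 0.45], [[2.3, 2.9, 0], [0, 0, -0.8], 0.45]]'

```text
t: 1.1
eef_pos: [469.9, -279.7, 194.1]
tcp_rot: [-3.141, 0.0, 0.183]
ft_force: [-0.3, -0.8, -0.0]
opening: 0.45
grip_force: 0.0
```

```bash
python3 - <<'E'
from h import *
s=read_camera("scene");cv2.imwrite("pics/scene1.png",s)
st=state();print(st["t"],st["eef_pos"],np.degrees(st["tcp_rot"]),st["opening"],st["ft_force"])
p=proj("scene",st["eef_pos"]);print(p, proj("scene",[469,-281,132]))
cv2.imwrite("pics/v1.png",cv2.resize(s[95:215,170:290],(600,600),interpolation=cv2.INTER_CUBIC))
g=lambda p:(np.array(p)+.5)/10-.5+[165,140]
for p in((70,28),(90,430),(130,430)): print(np.round(onz("top",g(p),157)))
E
```

```text
1.15 [ 472.19436046 -276.29144301  194.1381284 ] [-1.79936389e+02 -4.19862354e-02  1.05148417e+01] 0.448287081971113 [0.66062482 3.39531256 0.05150936]
[225.44117191 138.73518835] [226.23296189 151.61205058]
[623.  87. 157.]
[484.  74. 157.]
[484.  61. 157.]
```

View pics/v1.png

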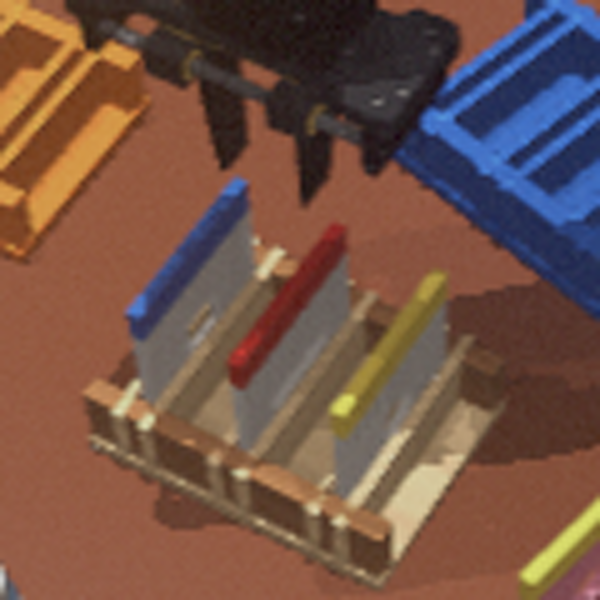

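The view shows the fingertips at about (228,168) and (307,203) in the crop, with the red die below, its top middle at (288,292). The tips sit about 7 px above the predicted TCP, so I'll settle the arm and check that numerically.

Emit:
move_arm --commands '[[[0, 0, 0], [0, 0, 0], 0.45], [[0, 0, 0], [0, 0, 0], 0.45]]'

```text
t: 1.35
eef_pos: [469.0, -281.2, 194.0]
tcp_rot: [-3.141, 0.0, 0.184]
ft_force: [-0.1, -0.4, 0.7]
opening: 0.451
grip_force: 0.0
```

```bash
python3 - <<'E'
from h import *
s=read_camera("scene");cv2.imwrite("pics/scene2.png",s)
st=state();print(st["t"],st["eef_pos"],np.degrees(st["tcp_rot"]),st["opening"],st["ft_force"])
e=st["eef_pos"];n=np.array([-np.sin(.183),np.cos(.183),0])
for h in(0,19,30):
  for w in(-30,-21,21,30): print(h,w,proj("scene",e+n*w+[0,0,h]))
c=s.copy()
c=cv2.resize(s[95:175,190:270],(600,600),interpolation=cv2.INTER_CUBIC)
for w in(-21,21):
    for h,col in((0,(0,255,0)),(19,(255,255,0))):
        p=(proj("scene",e+n*w+[0,0,h])-[190,95]+.5)*7.5;cv2.circle(c,tuple(int(v) for v in p),3,col,-1)
p=(proj("scene",[469,-281,132])-[190,95]+.5)*7.5;cv2.circle(c,tuple(int(v) for v in p),3,(255,0,255),-1)
cv2.imwrite("pics/v2.png",c)
E
```

```text
1.4 [ 468.78063568 -281.60017455  194.10168596] [-1.79997465e+02  1.95921455e-02  1.04857245e+01] 0.4483165714838345 [ 0.59095593  0.3797157  -0.6824991 ]
0 -30 [215.1239091  132.57337235]
0 -21 [218.01575351 133.8783561 ]
0 21 [231.6709182  140.04043315]
0 30 [234.63176581 141.37655552]
19 -30 [214.56123991 127.8316421 ]
19 -21 [217.49347673 129.14542738]
19 21 [231.34172647 135.3501195 ]
19 30 [234.34495329 136.69571177]
30 -30 [214.22804325 125.02372462]
30 -21 [217.18418468 126.34258935]
30 21 [231.14673574 132.57189761]
30 30 [234.17505689 133.9229649 ]
```

View pics/v2.png

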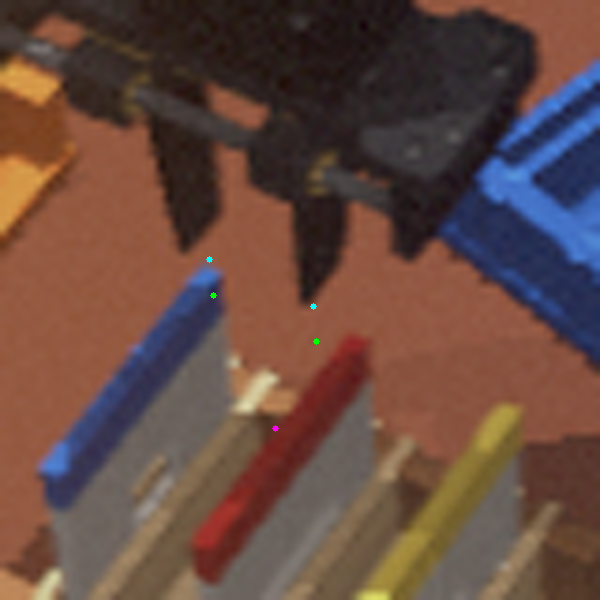

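The tips at (185,248) and (308,302) lie above the projected TCP marks, and the true die top middle is at (283,440). I'll compare with the start picture to see whether that offset is constant.

```bash
python3 - <<'E'
from h import *
print("die mid",onz("scene",np.array([283,440])/7.5-.5+[190,95],132))
s=cv2.imread("pics/scene0.png");e=np.array([235.2,-579.1,182.2]);n=np.array([-np.sin(.386),np.cos(.386),0]);x=np.array([n[1],-n[0],0])
c=cv2.resize(s[0:60,150:250],None,fx=6,fy=6,interpolation=cv2.INTER_CUBIC)
s2=cv2.imread("pics/scene2.png");c2=cv2.resize(s2[95:155,190:290],None,fx=6,fy=6,interpolation=cv2.INTER_CUBIC)
def mk(c,e,n,x,W,o):
  for w in W:
    for h,col in((0,(0,255,0)),(30,(255,255,0))):
      q=[((proj("scene",e+n*w+x*a+[0,0,h])-o+.5)*6).astype(int) for a in(-10,10)]
      cv2.line(c,tuple(map(int,q[0])),tuple(map(int,q[1])),col,1)
mk(c,e,n,x,(-59,-47,47,59),[150,0])
n=np.array([-np.sin(.183),np.cos(.183),0]);x=np.array([n[1],-n[0],0])
mk(c2,np.array([468.9,-281.4,194]),n,x,(-33,-21,21,33),[190,95])
im=cv2.convertScaleAbs(np.vstack([c[:300],c2[:300]]),alpha=1.6);cv2.imwrite("pics/v3.png",im)
E
```

```text
die mid [ 471.20275496 -275.33568078  132.        ]
```

View pics/v3.png

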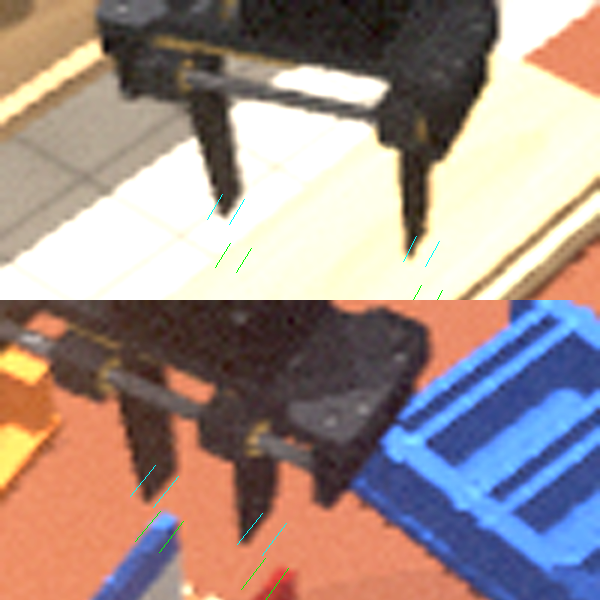

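The offset is the same in both pictures, equal to tips about 30 mm higher than the stated TCP. There is room to go down, so I'll centre on the die at (471,-275), descend and look.

Emit:
move_arm --commands '[[[0.2, 0.6, -2], [0, 0, 0], 0.45], [[0, 0, -2], [0, 0, 0], 0.45], [[0, 0, -2], [0, 0, 0], 0.45], [[0, 0, -1.5], [0, 0, 0], 0.45], [[0, 0, -1.4], [0, 0, 0], 0.45], [[0, 0, 0], [0, 0, 0], 0.45], [[0, 0, 0], [0, 0, 0], 0.45]]'

```text
t: 2.1
eef_pos: [470.9, -275.9, 105.5]
tcp_rot: [3.142, 0.0, 0.182]
ft_force: [-0.6, -0.4, -0.5]
opening: 0.45
grip_force: 0.0
```

```bash
python3 - <<'E'
from h import *
s=read_camera("scene");cv2.imwrite("pics/scene3.png",s)
st=state();print(st["t"],st["eef_pos"],st["ft_force"])
c=cv2.resize(s[105:185,185:265],(600,600),interpolation=cv2.INTER_CUBIC)
cv2.imwrite("pics/v4.png",cv2.convertScaleAbs(c,alpha=1.5))
E
```

```text
2.15 [ 471.11762694 -275.84278543  105.88240374] [0.47544961 1.05763027 0.93314821]
```

View pics/v4.png

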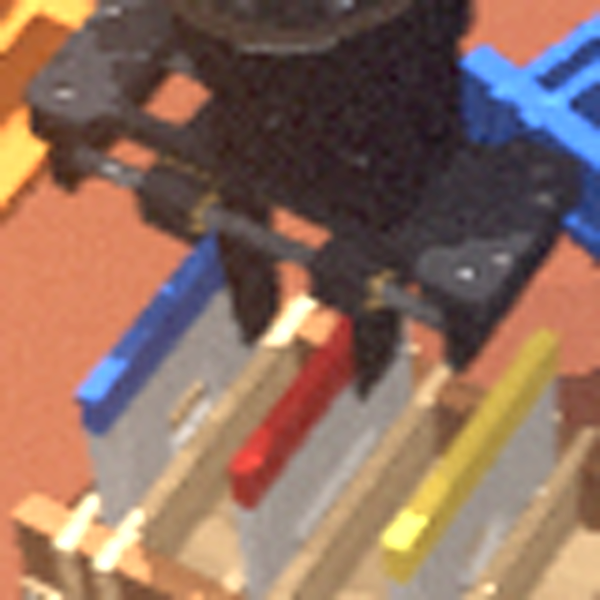

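The fingers look as though they straddle the red die, but the tip's bottom edge at (381,379) also fits tips sitting above the die's top. Closing here is a harmless test: about 8 mm left open means the die is between the pads.

Emit:
move_arm --commands '[[[0, 0, 0], [0, 0, 0], 0.2], [[0, 0, 0], [0, 0, 0], 0.0], [[0, 0, 0], [0, 0, 0], 0.0], [[0, 0, 0], [0, 0, 0], 0.0], [[0, 0, 0], [0, 0, 0], 0.0], [[0, 0, 0], [0, 0, 0], 0.0]]'

```text
t: 2.75
eef_pos: [471.2, -275.0, 105.3]
tcp_rot: [3.141, 0.0, 0.183]
ft_force: [0.3, -0.1, 0.7]
opening: 0.02
grip_force: 0.0
```

It closed to 2 mm with no grip force, so the tips really are above the die and about 30 mm higher than reported. I'll reopen, descend a further 32 mm and try again.

Emit:
move_arm --commands '[[[0, 0, 0], [0, 0, 0], 0.4], [[0, 0, 0], [0, 0, 0], 0.4], [[0, 0, 0], [0, 0, 0], 0.4], [[0, 0, 0], [0, 0, 0], 0.4], [[0, 0, -1], [0, 0, 0], 0.4], [[0, 0, -1], [0, 0, 0], 0.4], [[0, 0, -1], [0, 0, 0], 0.4], [[0, 0, -0.2], [0, 0, 0], 0.4], [[0, 0, 0], [0, 0, 0], 0.4], [[0, 0, 0], [0, 0, 0], 0.4]]'

```text
t: 3.75
eef_pos: [471.3, -275.1, 73.3]
tcp_rot: [3.141, -0.0, 0.183]
ft_force: [0.2, -0.2, 0.6]
opening: 0.4
grip_force: 0.0
```

```bash
python3 - <<'E'
from h import *
s=read_camera("scene");cv2.imwrite("pics/scene4.png",s)
st=state();print(st["t"],st["eef_pos"],st["ft_force"])
c=cv2.resize(s[105:185,185:265],(600,600),interpolation=cv2.INTER_CUBIC)
cv2.imwrite("pics/v5.png",cv2.convertScaleAbs(c,alpha=1.5))
E
```

```text
3.8 [ 471.36890287 -275.19928857   73.50013875] [0.89195127 0.00416756 0.27626239]
```

View pics/v5.png

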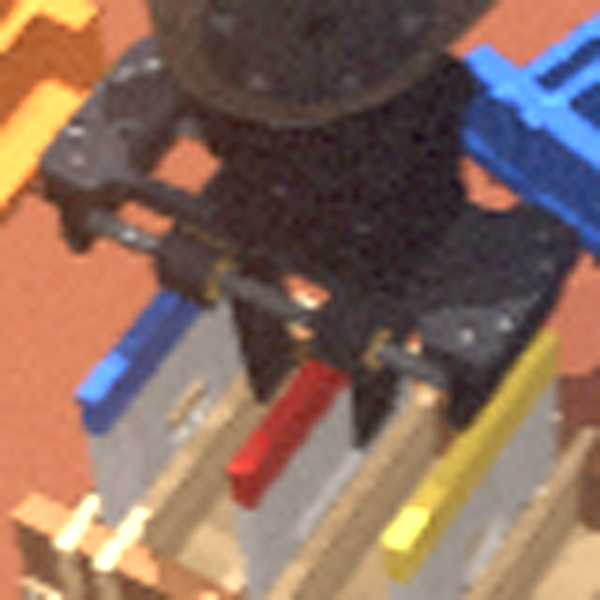

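The fingers now reach well below the red band; the front tip's bottom edge is at (380,430) and the tips are roughly 25 mm below the die's top. I'll raise 4 mm, shift 3 mm in x, close and lift slightly to test the grip.

Emit:
move_arm --commands '[[[0.3, 0.1, 0.4], [0, 0, 0], 0.4], [[0, 0, 0], [0, 0, 0], 0.2], [[0, 0, 0], [0, 0, 0], 0.0], [[0, 0, 0], [0, 0, 0], 0.0], [[0, 0, 0], [0, 0, 0], 0.0], [[0, 0, 0], [0, 0, 0], 0.0], [[0, 0, 0], [0, 0, 0], 0.0]]'

```text
t: 4.5
eef_pos: [474.2, -274.1, 77.2]
tcp_rot: [3.142, 0.0, 0.183]
ft_force: [-0.4, -0.3, 1.0]
opening: 0.081
grip_force: 30.0
```

Gripped: 7.7 mm opening at 30 N. I'll lift straight out.

Emit:
move_arm --commands '[[[0, 0, 0.5], [0, 0, 0], 0.0], [[0, 0, 1], [0, 0, 0], 0.0], [[0, 0, 1.5], [0, 0, 0], 0.0], [[0, 0, 2], [0, 0, 0], 0.0], [[0, 0, 2], [0, 0, 0], 0.0], [[0, 0, 2.5], [0, 0, 0], 0.0], [[0, 0, 2.5], [0, 0, 0], 0.0], [[0, 0, 2.5], [0, 0, 0], 0.0], [[0, 0, 2.5], [0, 0, 0], 0.0], [[0, 0, 0], [0, 0, 0], 0.0]]'

```text
t: 5.5
eef_pos: [475.0, -274.5, 250.8]
tcp_rot: [3.137, -0.004, 0.183]
ft_force: [0.1, 0.2, -2.1]
opening: 0.083
grip_force: 30.0
```

```bash
python3 - <<'E'
from h import *
s=read_camera("scene");cv2.imwrite("pics/scene5.png",s);t=read_camera("top");cv2.imwrite("pics/top5.png",t)
st=state();print({k:np.round(v,3) for k,v in st.items()})
for n,i in(("scene",s),):
    f=8;x0,y0,x1,y1=170,60,300,200;c=cv2.resize(i[y0:y1,x0:x1],None,fx=f,fy=f,interpolation=cv2.INTER_CUBIC)
    B,G,R=[c[...,k].astype(int) for k in range(3)]
    m=((R>1.9*G)&(R>1.9*B)&(R>80)&(G<B+20)).astype(np.uint8)
    k,l,q,ce=cv2.connectedComponentsWithStats(m)
    for j in np.argsort(-q[1:,4])[:3]+1: print(q[j]/f+[x0,y0,0,0,0],ce[j]/f+[x0,y0])
E
```

```text
{'t': np.float64(5.6), 'joints': array([-0.645,  0.317,  1.662, -0.   ,  1.162,  0.743]), 'qvel': array([-0.001,  0.024,  0.025,  0.001, -0.006,  0.001]), 'tau': array([ 5.4000e-02, -5.4119e+01, -2.9473e+01,  8.1000e-02,  7.7000e-02,
        0.0000e+00]), 'eef_pos': array([ 473.911, -273.806,  247.193]), 'tcp_rot': array([ 3.141, -0.   ,  0.183]), 'ft_force': array([-0.05 ,  0.248, -3.289]), 'moment': array([ 0.031,  0.024, -0.047]), 'grip_force': np.float64(29.992), 'opening': np.float64(0.082)}
[ 209.5    110.625   13.25    20.25  1073.625] [216.34075562 121.32949121]
[230.5    97.75    7.375   5.125 191.625] [234.21086106 100.38731246]
[230.375 105.625   2.875   3.75   51.125] [231.42634474 107.15770171]
```

The die is out and hanging about 182 mm clear at its bottom edge, with a wrist load of 3.3 N. I'll carry it over the gate.

Emit:
move_arm --commands '[[[0.4, 1.5, 0], [0, 0, 0], 0.0], [[0.8, 3.4, 0], [0, 0, -0.3], 0.0], [[0.9, 4.0, 0], [0, 0, -0.3], 0.0], [[1.0, 4.5, 0], [0, 0, -0.3], 0.0], [[1.0, 4.5, 0], [0, 0, 0], 0.0], [[1.0, 4.5, 0], [0, 0, 0], 0.0], [[1.0, 4.5, 0], [0, 0, 0], 0.0], [[0.9, 4.0, 0], [0, 0, 0], 0.0], [[0.7, 2.6, 0], [0, 0, 0], 0.0], [[0.4, 1.4, 0], [0, 0, 0], 0.0]]'

```text
t: 6.6
eef_pos: [554.6, 77.8, 245.9]
tcp_rot: [-3.141, 0.002, 0.17]
ft_force: [0.2, -0.6, -2.5]
opening: 0.081
grip_force: 30.0
```

Emit:
move_arm --commands '[[[0, 0, 0], [0, 0, 0], 0.0], [[0, 0, 0], [0, 0, 0], 0.0], [[0, 0, 0], [0, 0, 0], 0.0]]'

```text
t: 6.9
eef_pos: [554.9, 74.0, 247.0]
tcp_rot: [3.141, 0.001, 0.167]
ft_force: [0.1, 0.6, -2.3]
opening: 0.081
grip_force: 30.0
```

```bash
python3 - <<'E'
from h import *
s=read_camera("scene");cv2.imwrite("pics/scene6.png",s);t=read_camera("top");cv2.imwrite("pics/top6.png",t)
st=state();print(st["t"],st["eef_pos"],st["tcp_rot"],st["ft_force"],st["opening"])
a=cv2.resize(s[190:300,265:365],(546,600),interpolation=cv2.INTER_CUBIC)
b=cv2.resize(t[130:200,150:205],(254,323),interpolation=cv2.INTER_CUBIC)
o=np.zeros((600,800,3),np.uint8);o[:,:546]=a;o[:323,546:]=b
cv2.imwrite("pics/v6.png",cv2.convertScaleAbs(o,alpha=1.4))
E
```

```text
7.0 [555.07323633  73.91161232 247.21491949] [3.14143306e+00 2.14691884e-04 1.66189163e-01] [ 0.28516085 -0.02839302 -2.74386815] 0.07585117603188926
```

View pics/v6.png

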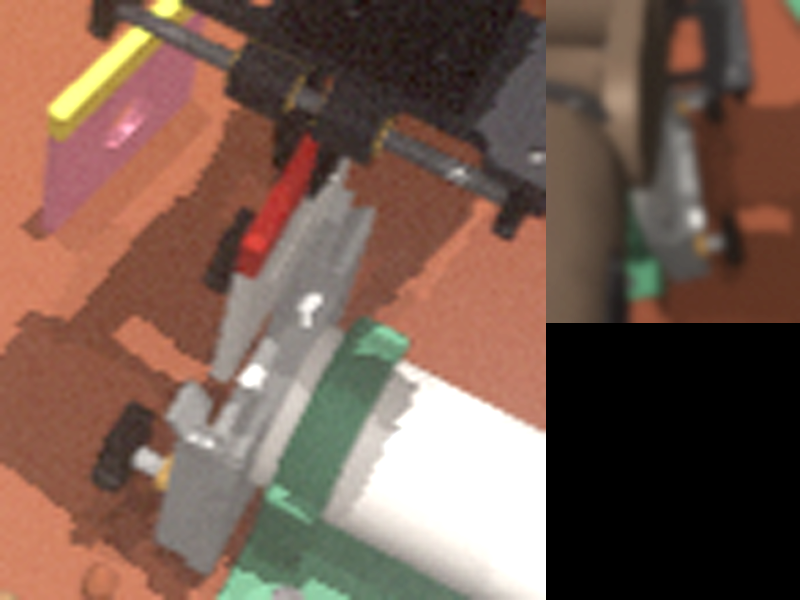

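The view shows the die over the gate. Its near bottom corner is at (214,379), its near red top corner at (240,262), and the near gate lead-ins are around (185,390)–(235,440). I'll cast those points, and that was my last permitted picture.

```bash
python3 - <<'E'
from h import *
f=lambda p:(np.array(p)+.5)/5.46-.5+[265,190]
for p,z in(((214,379),182),((240,250),302),((240,273),280),((262,273),280)): print(p,z,np.round(onz("scene",f(p),z),1))
u=np.array([.986,.167,0]);v=np.array([-.167,.986,0])
M=np.array([554.9,74,0])
for k in(-4,4): print("pred near bottom corner",M+55*u+k*v+[0,0,182],((proj("scene",M+55*u+k*v+[0,0,182])-[265,190]+.5)*5.46))
for k in(-4,4): print("pred near top",((proj("scene",M+55*u+k*v+[0,0,302])-[265,190]+.5)*5.46))
# gate model check, seat mid guess
S=np.array([553.5,80.3,0])
for nm,a,b,z in(("slot wall inner +x",57,-5.5,145),("slot inner -x",-57,-5.5,145),("notch +x front",36,0,120),("notch -x front",-36,0,120),("seat corner +x",67,0,145),("seat -x",-67,0,145)):
    p=proj("scene",S+a*u+b*v+[0,0,z]);print(nm,"crop2",(p-[275,218]+.5)*7,"v6",(p-[265,190]+.5)*5.46)
E
```

```text
(214, 379) 182 [607.8  80.6 182. ]
(240, 250) 302 [610.   79.5 302. ]
(240, 273) 280 [607.4  80.5 280. ]
(262, 273) 280 [602.1  86.8 280. ]
pred near bottom corner [609.798  79.241 182.   ] [208.96372486 381.07054785]
pred near bottom corner [608.462  87.129 182.   ] [226.47083322 390.30737013]
pred near top [240.19130717 249.65224902]
pred near top [259.8492154  259.65437481]
slot wall inner +x crop2 [198.29795374 348.80047528] v6 [209.27240392 424.94437072]
slot inner -x crop2 [349.03749516  82.08276582] v6 [326.84924622 216.90455734]
notch +x front crop2 [234.13468317 334.79030906] v6 [237.22505287 414.01644107]
notch -x front crop2 [327.31065453 168.41722095] v6 [309.90231053 284.24543234]
seat corner +x crop2 [199.34554993 381.56079291] v6 [210.08952895 450.49741847]
seat -x crop2 [375.96405956  67.07257258] v6 [347.85196645 205.19660661]
```

The die sits as predicted to within 2 mm and is centred over the slot estimate (554.4, 74.9). I'll lower it gently and watch the force.

Emit:
move_arm --commands '[[[0, 0.1, -1.0], [0, 0, 0], 0.0], [[0, 0, -1.0], [0, 0, 0], 0.0], [[0, 0, -0.5], [0, 0, 0], 0.0], [[0, 0, -0.5], [0, 0, 0], 0.0], [[0, 0, 0], [0, 0, 0], 0.0]]'

```text
t: 7.5
eef_pos: [554.9, 75.9, 216.4]
tcp_rot: [-3.142, 0.001, 0.168]
ft_force: [-0.3, -0.5, -3.1]
opening: 0.078
grip_force: 30.0
```

Emit:
move_arm --commands '[[[0, 0, -0.3], [0, 0, 0], 0.0], [[0, 0, -0.3], [0, 0, 0], 0.0], [[0, 0, 0], [0, 0, 0], 0.0]]'

```text
t: 7.8
eef_pos: [555.1, 75.9, 211.0]
tcp_rot: [3.142, 0.0, 0.168]
ft_force: [-0.3, 0.5, -2.3]
opening: 0.082
grip_force: 30.0
```

Emit:
move_arm --commands '[[[0, 0, -0.3], [0, 0, 0], 0.0], [[0, 0, -0.3], [0, 0, 0], 0.0], [[0, 0, 0], [0, 0, 0], 0.0]]'

```text
t: 8.1
eef_pos: [556.3, 76.1, 205.8]
tcp_rot: [3.141, -0.003, 0.168]
ft_force: [3.8, 1.4, 0.4]
opening: 0.082
grip_force: 30.0
```

The -x wall is pushing the die towards +x with 3.8 N, so I'll ease 2 mm that way and continue.

Emit:
move_arm --commands '[[[0.2, 0.05, 0], [0, 0, 0], 0.0], [[0, 0, 0], [0, 0, 0], 0.0], [[0, 0, 0], [0, 0, 0], 0.0]]'

```text
t: 8.4
eef_pos: [557.0, 76.4, 205.0]
tcp_rot: [3.142, 0.001, 0.168]
ft_force: [1.4, -0.3, -1.7]
opening: 0.085
grip_force: 30.0
```

Emit:
move_arm --commands '[[[0, 0, -0.3], [0, 0, 0], 0.0], [[0, 0, -0.2], [0, 0, 0], 0.0], [[0, 0, 0], [0, 0, 0], 0.0]]'

```text
t: 8.7
eef_pos: [557.0, 76.4, 199.8]
tcp_rot: [-3.142, 0.001, 0.168]
ft_force: [0.3, -0.3, -3.0]
opening: 0.084
grip_force: 30.0
```

Emit:
move_arm --commands '[[[0.1, 0, -0.4], [0, 0, 0], 0.0], [[0, 0, -0.4], [0, 0, 0], 0.0], [[0, 0, -0.4], [0, 0, 0], 0.0], [[0, 0, -0.4], [0, 0, 0], 0.0], [[0, 0, -0.4], [0, 0, 0], 0.0]]'

```text
t: 9.2
eef_pos: [558.1, 76.4, 179.8]
tcp_rot: [3.142, 0.0, 0.168]
ft_force: [0.2, 0.8, -2.1]
opening: 0.084
grip_force: 30.0
```

Emit:
move_arm --commands '[[[0, 0, -0.5], [0, 0, 0], 0.0], [[0, 0, -0.5], [0, 0, 0], 0.0], [[0, 0, -0.5], [0, 0, 0], 0.0], [[0, 0, -0.5], [0, 0, 0], 0.0], [[0, 0, -0.5], [0, 0, 0], 0.0]]'

```text
t: 9.7
eef_pos: [558.2, 76.4, 154.8]
tcp_rot: [3.142, 0.0, 0.168]
ft_force: [-0.4, 0.7, -2.5]
opening: 0.083
grip_force: 30.0
```

Emit:
move_arm --commands '[[[0, 0, -0.5], [0, 0, 0], 0.0], [[0, 0, -0.5], [0, 0, 0], 0.0], [[0, 0, -0.5], [0, 0, 0], 0.0], [[0, 0, -0.5], [0, 0, 0], 0.0], [[0, 0, -0.5], [0, 0, 0], 0.0]]'

```text
t: 10.2
eef_pos: [558.2, 76.5, 129.8]
tcp_rot: [3.142, 0.0, 0.168]
ft_force: [-0.5, 0.6, -1.7]
opening: 0.082
grip_force: 30.0
```

Emit:
move_arm --commands '[[[0, 0, -0.5], [0, 0, 0], 0.0], [[0, 0, -0.5], [0, 0, 0], 0.0], [[0, 0, -0.5], [0, 0, 0], 0.0], [[0, 0, -0.5], [0, 0, 0], 0.0], [[0, 0, -0.5], [0, 0, 0], 0.0]]'

```text
t: 10.7
eef_pos: [558.2, 76.4, 104.9]
tcp_rot: [3.142, -0.0, 0.168]
ft_force: [0.9, 2.3, -2.4]
opening: 0.084
grip_force: 30.0
```

Emit:
move_arm --commands '[[[0, 0, -0.2], [0, 0, 0], 0.0], [[0, 0, -0.2], [0, 0, 0], 0.0], [[0, 0, -0.2], [0, 0, 0], 0.0], [[0, 0, 0], [0, 0, 0], 0.0]]'

```text
t: 11.1
eef_pos: [558.1, 76.4, 99.1]
tcp_rot: [3.142, 0.0, 0.168]
ft_force: [0.5, 1.3, -3.6]
opening: 0.08
grip_force: 30.0
```

Emit:
move_arm --commands '[[[0, 0, -0.1], [0, 0, 0], 0.0], [[0, 0, -0.1], [0, 0, 0], 0.0], [[0, 0, 0], [0, 0, 0], 0.0]]'

```text
t: 11.4
eef_pos: [558.3, 76.4, 97.2]
tcp_rot: [3.142, -0.0, 0.168]
ft_force: [0.6, 1.4, -1.8]
opening: 0.084
grip_force: 30.0
```

Emit:
move_arm --commands '[[[0, 0, -0.1], [0, 0, 0], 0.0], [[0, 0, -0.1], [0, 0, 0], 0.0], [[0, 0, 0], [0, 0, 0], 0.0]]'

```text
t: 11.7
eef_pos: [558.2, 76.4, 95.5]
tcp_rot: [3.141, -0.0, 0.168]
ft_force: [-2.6, 1.8, 1.4]
opening: 0.084
grip_force: 30.0
```

Emit:
move_arm --commands '[[[0, 0, -0.1], [0, 0, 0], 0.0], [[0, 0, 0], [0, 0, 0], 0.0], [[0, 0, 0], [0, 0, 0], 0.0]]'

```text
t: 12.0
eef_pos: [558.2, 76.4, 95.4]
tcp_rot: [3.141, -0.001, 0.168]
ft_force: [-5.6, 1.3, 12.3]
opening: 0.082
grip_force: 30.0
```

It touched the slot floor at z≈95.4 as expected. I'll ease the downward force and begin pressing in +y.

Emit:
move_arm --commands '[[[-0.06, 0, 0.08], [0, 0, 0], 0.0], [[0, 0, 0], [0, 0, 0], 0.0], [[0, 0, 0], [0, 0, 0], 0.0]]'

```text
t: 12.3
eef_pos: [557.8, 76.4, 95.4]
tcp_rot: [3.141, -0.0, 0.168]
ft_force: [-3.5, 0.6, 6.7]
opening: 0.084
grip_force: 30.0
```

Emit:
move_arm --commands '[[[-0.01, 0.05, 0], [0, 0, 0], 0.0], [[-0.01, 0.05, 0], [0, 0, 0], 0.0], [[0, 0, 0], [0, 0, 0], 0.0], [[0, 0, 0], [0, 0, 0], 0.0]]'

```text
t: 12.7
eef_pos: [557.7, 76.9, 95.4]
tcp_rot: [3.141, -0.001, 0.168]
ft_force: [-0.9, -2.1, 6.2]
opening: 0.082
grip_force: 30.0
```

Emit:
move_arm --commands '[[[-0.01, 0.05, 0.02], [0, 0, 0], 0.0], [[-0.01, 0.05, 0], [0, 0, 0], 0.0], [[0, 0, 0], [0, 0, 0], 0.0], [[0, 0, 0], [0, 0, 0], 0.0]]'

```text
t: 13.1
eef_pos: [557.5, 78.3, 95.4]
tcp_rot: [3.141, -0.001, 0.168]
ft_force: [-0.3, -3.5, 4.3]
opening: 0.087
grip_force: 30.0
```

Emit:
move_arm --commands '[[[-0.01, 0.05, 0], [0, 0, 0], 0.0], [[0, 0, 0], [0, 0, 0], 0.0], [[0, 0, 0], [0, 0, 0], 0.0], [[0, 0, 0], [0, 0, 0], 0.0]]'

```text
t: 13.5
eef_pos: [557.4, 78.8, 95.4]
tcp_rot: [3.141, -0.001, 0.168]
ft_force: [1.5, -5.4, 4.3]
opening: 0.079
grip_force: 30.0
```

Emit:
move_arm --commands '[[[-0.01, 0.05, 0], [0, 0, 0], 0.0], [[-0.01, 0.05, 0], [0, 0, 0], 0.0], [[0, 0, 0], [0, 0, 0], 0.0], [[0, 0, 0], [0, 0, 0], 0.0]]'

```text
t: 13.9
eef_pos: [557.3, 79.1, 95.4]
tcp_rot: [3.14, -0.001, 0.168]
ft_force: [1.4, -9.4, 4.2]
opening: 0.081
grip_force: 30.0
```

Emit:
move_arm --commands '[[[-0.01, 0.05, 0], [0, 0, 0], 0.0], [[-0.01, 0.05, 0], [0, 0, 0], 0.0], [[0, 0, 0], [0, 0, 0], 0.0], [[0, 0, 0], [0, 0, 0], 0.0]]'

```text
t: 14.3
eef_pos: [557.4, 79.1, 95.3]
tcp_rot: [3.139, -0.001, 0.169]
ft_force: [3.3, -18.6, 2.3]
opening: 0.081
grip_force: 30.0
```

```bash
python3 -c "
from h import *
s=state();print(s['eef_pos'],s['ft_force'],s['moment'],s['tcp_rot'])"
```

```text
[557.37462139  79.07700399  95.34892106] [  3.32718852 -18.57923633   2.31622323] [-3.18727614 -0.75211309  0.29533268] [ 3.13876714e+00 -6.35503139e-04  1.68501422e-01]
```

The force reached 18.6 N with the seat found at y≈79.1, and it points along the seat normal. I'll ease off straight away and trim the slight tilt so the lower edge seats too.

Emit:
move_arm --commands '[[[0.01, -0.07, 0], [0, 0, 0], 0.0], [[0, 0, 0], [0, 0, 0], 0.0], [[0, 0, 0], [0, 0, 0], 0.0]]'

```text
t: 14.6
eef_pos: [557.4, 79.1, 95.4]
tcp_rot: [3.14, -0.001, 0.168]
ft_force: [2.2, -12.9, 2.7]
opening: 0.082
grip_force: 30.0
```

```bash
python3 -c "
from h import *
s=state();print(s['eef_pos'],s['ft_force'],s['moment'],s['tcp_rot'])"
```

```text
[557.35640451  79.07628428  95.35350028] [  2.18853514 -12.8528625    2.71571459] [-2.3244562  -0.71718268  0.24120732] [ 3.13974728e+00 -6.92797626e-04  1.68371472e-01]
```

Emit:
move_arm --commands '[[[0, 0, 0], [0.3, 0, 0], 0.0], [[0, 0, 0], [0, 0, 0], 0.0], [[0, 0, 0], [0, 0, 0], 0.0]]'

```text
t: 14.9
eef_pos: [557.4, 79.3, 95.4]
tcp_rot: [-3.138, -0.002, 0.168]
ft_force: [3.1, -11.1, 2.6]
opening: 0.077
grip_force: 30.0
```

```bash
python3 -c "
from h import *
s=state();print(s['eef_pos'],s['ft_force'],s['moment'],s['tcp_rot'])"
```

```text
[557.36914512  79.32142067  95.36576401] [  3.08460113 -11.06258944   2.55331039] [-2.04697323 -0.63477527  0.25353937] [-3.13796976e+00 -1.69722118e-03  1.68293758e-01]
```

The lower part swung in by 0.25 mm at a lower force, so contact was near the top. I'll keep tilting until it seats flat.

Emit:
move_arm --commands '[[[0, 0, 0], [0.3, 0.05, 0], 0.0], [[0, 0, 0], [0, 0, 0], 0.0], [[0, 0, 0], [0, 0, 0], 0.0]]'

```text
t: 15.2
eef_pos: [557.3, 79.5, 95.3]
tcp_rot: [-3.132, -0.002, 0.168]
ft_force: [2.2, -8.0, 2.0]
opening: 0.08
grip_force: 30.1
```

```bash
python3 -c "
from h import *
s=state();print(s['eef_pos'],s['ft_force'],s['moment'],s['tcp_rot'],s['moment'][0]/s['ft_force'][1])"
```

```text
[557.30483671  79.54487296  95.34659975] [ 2.23532836 -8.01342928  2.04919431] [-1.87958447 -0.6032135   0.21106669] [-3.13241263e+00 -1.63441836e-03  1.68341106e-01] 0.2345543222573176
```

Emit:
move_arm --commands '[[[0, 0, 0], [0.3, 0.05, 0], 0.0], [[0, 0, 0], [0, 0, 0], 0.0], [[0, 0, 0], [0, 0, 0], 0.0]]'

```text
t: 15.5
eef_pos: [557.2, 79.8, 95.4]
tcp_rot: [-3.127, -0.002, 0.168]
ft_force: [1.6, -6.5, 2.7]
opening: 0.078
grip_force: 30.1
```

```bash
python3 -c "
from h import *
s=state();print(s['eef_pos'],s['ft_force'],s['moment'],s['tcp_rot'],s['moment'][0]/s['ft_force'][1])"
```

```text
[557.19684445  79.76070483  95.35154521] [ 1.58168407 -6.50781637  2.69887986] [-1.62058101 -0.53985653  0.18727657] [-3.12679873e+00 -1.52775838e-03  1.68259462e-01] 0.24902070252433747
```

The contact lever shifted from 0.18 to 0.25 m, so contact now spreads to mid-height and the die lies flat. I'll bring the push back up to about 12 N.

Emit:
move_arm --commands '[[[-0.01, 0.06, 0], [0, 0, 0], 0.0], [[0, 0, 0], [0, 0, 0], 0.0], [[0, 0, 0], [0, 0, 0], 0.0]]'

```text
t: 15.8
eef_pos: [557.2, 79.7, 95.3]
tcp_rot: [-3.128, -0.001, 0.168]
ft_force: [2.6, -11.0, 3.8]
opening: 0.083
grip_force: 30.1
```

```bash
python3 -c "
from h import *
s=state();print(s['eef_pos'],s['ft_force'],s['moment'],s['tcp_rot'],s['moment'][0]/s['ft_force'][1])"
```

```text
[557.19230828  79.74804513  95.3076256 ] [  2.64251288 -11.02926282   3.76723387] [-2.51100088 -0.61910852  0.11101545] [-3.12772716e+00 -1.44354026e-03  1.68481770e-01] 0.22766715382404654
```

The push is 11.3 N along the seat normal, acting around mid-height, with the die on the slot floor. I'll check that it holds steady, then hand in.

Emit:
move_arm --commands '[[[0, 0, 0], [0, 0, 0], 0.0], [[0, 0, 0], [0, 0, 0], 0.0], [[0, 0, 0], [0, 0, 0], 0.0], [[0, 0, 0], [0, 0, 0], 0.0], [[0, 0, 0], [0, 0, 0], 0.0]]'

```text
t: 16.3
eef_pos: [557.2, 79.7, 95.3]
tcp_rot: [-3.128, -0.001, 0.168]
ft_force: [2.9, -11.5, 3.0]
opening: 0.083
grip_force: 30.1
```

```bash
python3 -c "
from h import *
print(env.job_done())"
```

```text
the job is handed in; nothing more can be done
None
```

The red strap die is down on the gate's slot floor and pressed against the seat, still gripped, with a steady push of about 12 N, and the job is handed in; the force readings suggest it is flat, and the push briefly reached about 19 N before I eased it off.

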